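Press the dispenser's rocker lever to let the tin roll out

TASK

A two-lane gravity dispenser on the worktop holds a small tin in one lane and a screw-lid jar in the other, each behind its own gate. With the fingertips, press down the paddle of the rocker lever beside the tin's lane until its gate lifts and the tin rolls down to the stop at the front, then take the hand away so that the lever springs back and the gate shuts. Do not touch the tin, the jar or the gates themselves; keep the jar's lane shut and leave the things standing around where they are.

Things in the scene. Friction and masses are not known exactly. Their poses are not given: they have to be found in the camera images.
- rack: fixed dispenser, 290 mm wide over the levers, 395 mm long: wooden walls, aluminium floor. Origin on the worktop midway between the lever hinges; x along the lanes, away from the robot and uphill, y left. Two lanes, 96 mm wide, middles at y = +0.051 and -0.051 m; floor falls by 0.14 rad from 66 mm high at the back (x = 0.21) to 14 mm at the front stop (x = -0.165, 36 mm high)
- lever_left (a joint): rocker beside the left-hand lane (rack +y side): 0 at rest, gate down; grows as its near end (black paddle) is pressed down and its far end lifts the gate; stop at 0.45 rad. The tin passes from about 0.36; press to 0.40 or to the stop. A spring returns it to 0; at the paddle it takes about 2 N, rising to 4 N. Hinge along rack y through rack (0, 0.116, 0.078) m
- lever_right (a joint): rocker beside the right-hand lane (rack -y side): 0 at rest, gate down; grows as its near end (black paddle) is pressed down and its far end lifts the gate; stop at 0.45 rad. The tin passes from about 0.36; press to 0.40 or to the stop. A spring returns it to 0; at the paddle it takes about 2 N, rising to 4 N. Hinge along rack y through rack (0, -0.116, 0.078) m
- paddle_left (a point): centre of the top face of the left-hand paddle, a black ribbed plate, 52 mm along the lever, 36 mm across, 8 mm thick. At rest level, at rack (-0.120, 0.126, 0.094) m, i.e. 120 mm before and 16 mm above the hinge; at the stop 54 mm lower, 19 mm further to rack +x and tilted. Free above; the lane wall beside it is under 50 mm high
- paddle_right (a point): centre of the top face of the right-hand paddle, a black ribbed plate, 52 mm along the lever, 36 mm across, 8 mm thick. At rest level, at rack (-0.120, -0.126, 0.094) m, i.e. 120 mm before and 16 mm above the hinge; at the stop 54 mm lower, 19 mm further to rack +x and tilted. Free above; the lane wall beside it is under 50 mm high
- gate_left (a point): gate of the left-hand lane: an aluminium bar across the lane (6 x 108 x 28 mm, this point at its middle) at rack x = 0.13 m, carried by the far end of lever_left; shut, its lower edge is 18 mm above the lane floor
- gate_right (a point): gate of the right-hand lane, the same, carried by lever_right
- tin_center (a point): middle of the tin: a printed food tin, 57 mm diameter and 72 mm long, lying across one of the lanes (which one changes) behind its gate, about 0.162 m along rack x; it rolls freely. At the front stop its middle is near rack x = -0.135 m
- tin: the same tin; origin in the middle of its bottom end, z along its axis
- jar_center (a point): middle of the jar: a glass jar with a wide dark screw lid, 68 mm diameter and 87 mm long, lying across the other lane behind its gate
- jar: the same jar; origin in the middle of its bottom end, z along its axis
- garlic: bystander: a garlic bulb, 56 mm wide and high, left of the dispenser; origin under it
- espresso_cup: bystander: a small espresso cup, 49 mm high, 83 mm over its handle, left of the dispenser; origin at its underside
- sardine_tin: bystander: a flat fish tin, 105 x 63 x 25 mm, right of the dispenser; origin under its middle
There are look-alikes about, which are no part of the job. Leave any red look-alike of the jar alone. What is shaped like the tin but green is not meant.

How it is judged (in metres and radians):
On the way, in this order (a step that is already met when the one before it is completed fails the run):
1. the fingertips press down the paddle of the tin's lane (((y of tin_center in the frame of rack above 0 m and value of joint lever_left above 0.25 rad and contact force between the fingers and lever_left_c2 above 0.4 N) or (y of tin_center in the frame of rack below 0 m and value of joint lever_right above 0.25 rad and contact force between the fingers and lever_right_c2 above 0.4 N))), for 0.02 s.
2. the tin has rolled down to the front stop (x of tin_center in the frame of rack between -0.16 and -0.11 m), for 0.2 s.
At the end, for the whole second after the job is handed in: The tin lies at rest against the front stop of its lane (its middle 110 to 160 mm before the hinge line, on the lane floor), both levers are back at rest with their gates down (under 0.04 rad), and the jar still lies behind its gate (all of step 2 and z of tin_center in the frame of rack below 0.07 m and linear speed of tin below 0.03 m/s and value of joint each of lever_left, lever_right below 0.04 rad and x of jar_center in the frame of rack above 0.145 m and distance of jar from where it was at the start of the episode below 0.03 m); the robot touches nothing.
It fails at once if the robot touched the tin or the jar, or the tin was lifted (contact force between any of the fingers, the arm and tin above 0.5 N or contact force between any of the fingers, the arm and jar above 0.5 N or z of tin_center in the frame of rack above 0.115 m).
It fails at once if the robot touched a gate instead of the paddle (contact force between any of the fingers, the arm and lever_left_c3 above 0.5 N or contact force between any of the fingers, the arm and lever_right_c3 above 0.5 N).
It fails at once if the lever of the jar's lane was pressed ((y of tin_center in the frame of rack above 0 m and value of joint lever_right above 0.1 rad) or (y of tin_center in the frame of rack below 0 m and value of joint lever_left above 0.1 rad)).
It fails at once if the jar left its place (distance of jar from where it was at the start of the episode above 0.03 m).
It fails at once if a bystander was moved (distance of any of garlic, espresso_cup, sardine_tin from where it was at the start of the episode above 0.02 m).
It also fails if it takes over 32 s, if anything falls off the work surface, if the arm or the gripper's body presses on something with over 40 N, if the wrist force passes 120 N, or if a joint passes its speed limit or range.

ROBOT

A 6-joint arm with a two-finger parallel gripper is mounted at the origin on a cart in front of the work surface, level with it; the furniture and walls round the work are solid. World frame = base frame: x ahead of the robot, y to its left, z up, the work surface at z = 0. Lengths are in m, angles in degrees, forces in N, time in s.
With the tool pointing down it reaches from about 0.325 to 0.85 m from the base axis. Payload 15.5 kg.
Tool frame: the origin (TCP) lies at the very end of the fingers, on their centre line; the grasp point (between the pads) lies arm.grip_depth behind it (arm.grip_depth is the distance from the TCP to the grasp point, in m); z points along the fingers, y is the line along which they close (so a half turn about z gives the same grasp; the last joint's range is limited). The gripper opens to 91 mm and grips with 3 to 60 N. Pads are 32 mm wide; open, the fingers measure 118 mm over their backs; the gripper's body (76 mm by 178 mm) begins 60 mm behind the grasp point.
Start: joints at [60.819, 28.281, 77.091, -0, 74.628, -5.472], TCP at [0.251, 0.572, 0.214] pointing down, gripper open.
Joint ranges: [-166.48, 166.48], [-47.26, 123.95], [12.59, 153.08], [-70.14, 250.14], [6.76, 159.57], [-176.63, 176.63]. Speed limits (degrees/s): [108.29, 108.29, 147.25, 172.46, 172.46, 172.46].

INTERFACE

Orientations are given as a 3x3 rotation matrix whose columns are the frame's x, y, z axes.
In Python, from rig import arm gives the robot as it stands. Calls block until the motion is done:
- arm.move_to(position, orientation): joint-space move of the TCP to a pose.
- arm.move_l(position, orientation=None, feed=0.15): straight line of the TCP; orientation=None keeps the orientation; feed is the mean speed in m/s.
- arm.move_joints(angles): joint-space move.
- arm.grip(opening): finger opening in m; the grip force is fixed at half the most; returns when the fingers have stopped.
- arm.sleep(seconds).
- arm.solve_ik(position, orientation): joint angles nearest the present ones, or None.
- arm.snapshot(name): name is "side" or "top" or "wrist"; returns the picture (420x560x3 uint8, red, green, blue); there is no depth.
- arm.get_calibration(name): a dict with "intrinsics" (3x3 intrinsics, pixels), "cam_to_world" (4x4, takes a point from camera to world coordinates). Camera axes: x right, y down, z forward; pixel columns grow to the right and rows downward; lengths in m; the calibration is good to about 2 mm. A picture is of the moment at which its call begins: read the wrist's pose just before it. get_calibration takes no time and is no camera call; for the wrist camera it gives the pose at the moment of the call.
A pose or a line that the arm cannot do raises arm.Unreachable and nothing moves.
- arm.sign_off(): hands the job in; it is judged then, once.
Readings, each from a call of its own:
- arm.current_t(): time.
- arm.current_joint_positions(): joint angles.
- arm.current_dq(): joint speeds.
- arm.current_tau(): joint torques, N m.
- arm.current_ee_pos(): TCP position.
- arm.current_tool_rot(): TCP orientation.
- arm.current_force(): force on the tool from outside, world axes, zero at the start.
- arm.current_torque(): the same for the moment, N m.
- arm.current_width(): finger opening in m.
- arm.current_grasp_force(): force on a finger pad.
Only numpy, scipy, OpenCV 4.12 (cv2) and the standard library are available. Lean on these libraries where they do the work, as an engineer would, in place of code of your own. Each camera call takes 0.05 s, during which the arm holds its last target. There are 200 camera calls.

## Working session

There is one attempt and no reset: what is moved stays moved. The work goes in short steps, each a Python script; the robot and the scene stay as the last script left them, time stands still between calls to the robot, and variables do not carry over. Pictures are saved under pics/ and viewed, at most 10 in all, crops included, and the job is handed in when it is done.

```bash
mkdir -p pics; python3 - <<'E'
from rig import arm
import cv2
for n in("side","top"):
    cv2.imwrite(f"pics/{n}0.png",arm.snapshot(n)[:,:,::-1])
    c=arm.get_calibration(n);print(n,c["intrinsics"],c["cam_to_world"])
print(arm.grip_depth,arm.current_t())
E
```

```text
side [[438.01489428   0.         275.19214982]
 [  0.         438.01489428 206.65958206]
 [  0.           0.           1.        ]] [[ 0.93233722 -0.14060699  0.33313208  0.26734464]
 [-0.36082679 -0.42160755  0.83189609 -0.72277102]
 [ 0.0234806  -0.89581066 -0.44381518  0.5388847 ]
 [ 0.          0.          0.          1.        ]]
top [[492.77247384   0.         283.91253376]
 [  0.         492.77247384 212.86573948]
 [  0.           0.           1.        ]] [[-0.02069056 -0.98856909  0.14934207  0.40436517]
 [-0.99977935  0.01991647 -0.00667719  0.10246354]
 [ 0.0036265  -0.14944728 -0.98876305  1.306545  ]
 [ 0.          0.          0.          1.        ]]
0.0188 0.1
```

View pics/top0.png

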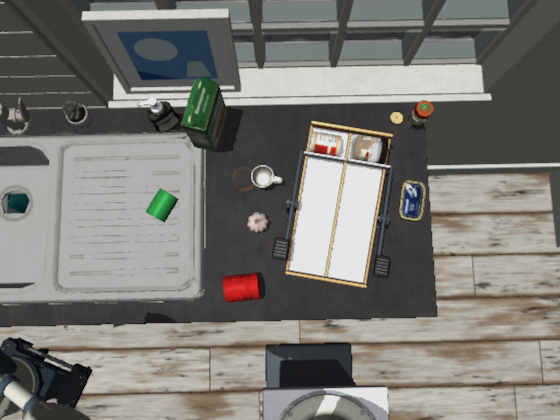

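View pics/side0.png

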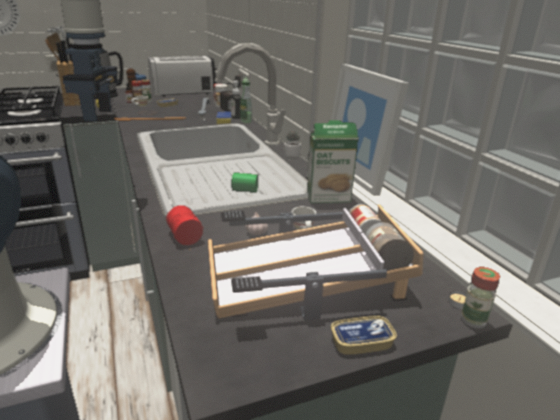

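The tin (white and red label) is in the left lane at top-view pixel (325,143). The jar with the dark lid is at (368,150). The paddles are near (281,249) on the left and (382,267) on the right, and at (233,215) and (246,284) in the side view.

```bash
cat > h.py <<'E'
import numpy as np, cv2
from rig import arm
def ray(n,uv):
    c=arm.get_calibration(n);T=c["cam_to_world"]
    return T[:3,3],T[:3,:3]@np.linalg.solve(c["intrinsics"],[*uv,1])
def onz(n,uv,z):
    o,d=ray(n,uv);return o+d*(z-o[2])/d[2]
def blob(img,uv,r=17,t=60):
    m=(img.max(2)<t).astype(np.uint8);u,v=uv
    w=np.zeros_like(m);w[v-r:v+r,u-r:u+r]=1
    return m*w
E
python3 - <<'E'
from h import *
i=cv2.imread("pics/top0.png"); P=[]
for uv in((281,249),(382,267)):
    p=onz("top",uv,.094);P.append(p);print(uv,p)
l,r=P;d=l-r;print(np.linalg.norm(d),np.degrees(np.arctan2(-d[0],d[1])))
for uv in((233,215),(246,284)):print("side",onz("side",uv,.094))
c=np.hstack([cv2.resize(i[v-22:v+22,u-22:u+22],(396,396),interpolation=0) for u,v in((281,249),(382,267))])
cv2.imwrite("pics/crop.png",c)
E
```

```text
(281, 249) [0.49772369 0.10330339 0.094     ]
(382, 267) [ 0.44857487 -0.14319105  0.094     ]
0.25134660154318134 -11.276388090289338
side [0.49850856 0.10201999 0.094     ]
side [ 0.44879729 -0.14672007  0.094     ]
```

View pics/crop.png

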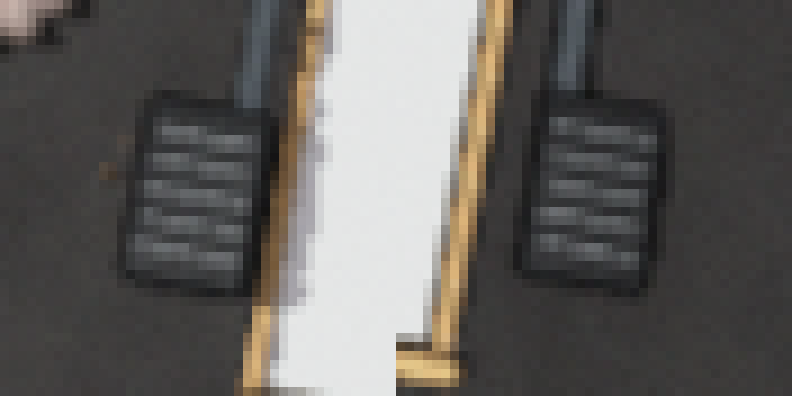

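The crop shows both paddles centred within a pixel, and the two views agree to about 1 mm. Next I press the left paddle.

```bash
cat >> h.py <<'E'
a=np.radians(-11.3);X=np.array([np.cos(a),np.sin(a),0]);Y=np.array([-X[1],X[0],0])
PAD=np.array([.498,.1027,.094])
R=np.column_stack([-X,Y,[0,0,-1]])
if arm.solve_ik(PAD+[0,0,.08],R) is None or abs(arm.solve_ik(PAD+[0,0,.08],R)[5])>150: R=np.column_stack([X,-Y,[0,0,-1]])
E
python3 - <<'E'
from h import *
arm.grip(0.0)
arm.move_to(PAD-.006*X+[0,0,.08],R)
print(arm.current_joint_positions(),arm.current_t())
arm.move_l(PAD-.006*X+[0,0,.012],feed=.15)
f0=arm.current_force();print(f0)
for th in(.1,.2,.3,.36,.40,.43,.45):
    x=.120*(1-np.cos(th))+.016*np.sin(th); z=.120*np.sin(th)+.016*(1-np.cos(th))
    p=PAD+(x-.006)*X-[0,0,z-.016*np.tan(th)]
    arm.move_l(p,feed=.08)
    f=arm.current_force()-f0;print(th,p.round(3),arm.current_ee_pos().round(3),f.round(1),arm.current_t())
    if abs(f[2])>12:break
arm.sleep(.5)
for n in("side","top"):cv2.imwrite(f"pics/{n}1.png",arm.snapshot(n)[:,:,::-1])
print(arm.current_t())
E
python3 -c "
import cv2,numpy as np
a=cv2.imread('pics/side1.png')[130:350,180:460];b=cv2.imread('pics/top1.png')[90:310,220:440]
cv2.imwrite('pics/c1.png',np.hstack([cv2.resize(a,(440,346)),cv2.resize(b,(346,346))]))"
```

```text
[ 5.18207922e+00  2.13038004e+01  9.69643402e+01  1.05377184e-02
  6.17183144e+01 -7.35586424e+01] 3.375
[ 0.3512529  -0.57679896 -0.15747632]
0.1 [0.494 0.103 0.084] [0.495 0.103 0.084] [-0.8  0.2  2.5] 4.4083
0.2 [0.498 0.103 0.073] [0.498 0.103 0.073] [-1.1  0.2  0.2] 4.6917
0.3 [0.502 0.102 0.063] [0.502 0.102 0.063] [-0.7  2.2  3.5] 4.9833
0.36 [0.505 0.101 0.057] [0.505 0.101 0.057] [-1.8  2.   4.5] 5.2333
0.4 [0.508 0.101 0.053] [0.507 0.101 0.053] [-3.6  2.   3. ] 5.4833
0.43 [0.509 0.1   0.05 ] [0.509 0.1   0.05 ] [-5.6  2.1  5.2] 5.7333
0.45 [0.511 0.1   0.048] [0.509 0.1   0.048] [-12.    4.3  20.2] 5.9833
6.5833
```

View pics/c1.png

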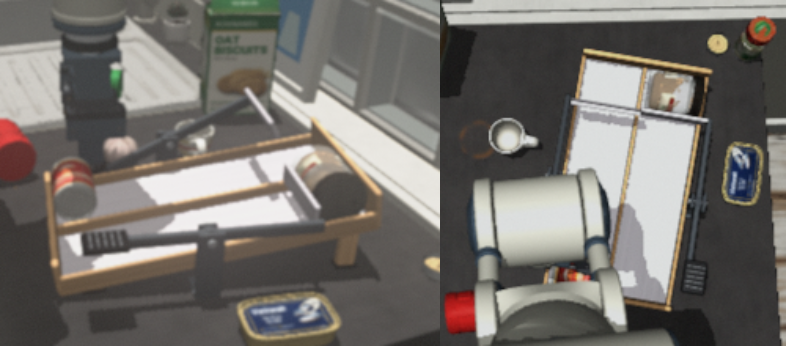

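The left gate is up and the tin is already at the front stop (about (75,190) in the left crop). The jar is still behind its gate. Next I retreat straight up.

```bash
python3 - <<'E'
from h import *
p=np.array(arm.current_ee_pos())
arm.move_l(p+[0,0,.06]-.012*X,feed=.1)
arm.move_l(p+[0,0,.18]-.012*X,feed=.15)
arm.move_joints([60.819,28.281,77.091,0,74.628,-5.472]); arm.sleep(1)
for n in("side","top"):cv2.imwrite(f"pics/{n}2.png",arm.snapshot(n)[:,:,::-1])
print(arm.current_t())
a=cv2.imread('pics/side2.png')[130:350,180:460];b=cv2.imread('pics/top2.png')[90:310,220:440]
cv2.imwrite('pics/c2.png',np.hstack([cv2.resize(a,(440,346)),cv2.resize(b,(346,346))]))
E
```

```text
11.3167
```

View pics/c2.png

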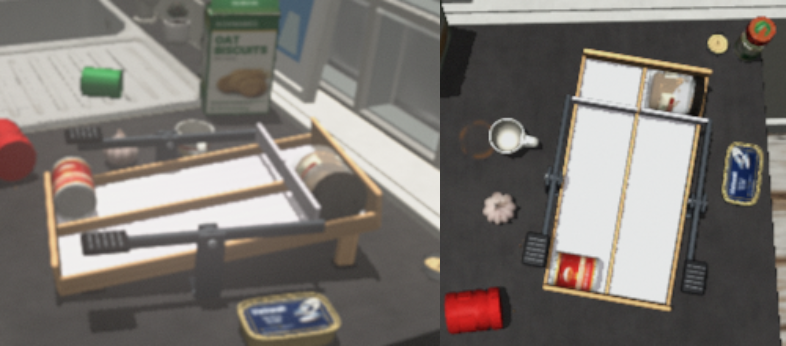

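The tin lies at the front stop (about (577,272) in the crop), both levers are level, both gates are down, and the bystanders look unmoved.

```bash
python3 -c "
from rig import arm
print(arm.sign_off())"
```

```text
the job is handed in; nothing more can be done
None
```

The job is handed in: I pressed the left paddle to its stop, the tin rolled down to the front stop, and the lever sprang back and shut the gate; the final pictures show the jar and bystanders where they were.

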